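# Put the adjustable spanner and its price tag on the display hook

## Task

Put the adjustable spanner out for sale: pick it up from the counter and hang it by the eye in its handle on the hook of the wire grid panel. Then hang the red price tag by its hole on the same hook, in front of the spanner, so that both sit well in from the hook's tip and hang straight down, at rest. Leave the yellow tag, the candlestick and the jar where they are.

Things in the scene. Friction and masses are not known exactly. Their poses are not given: they have to be found in the camera images.
- hook: Chromed hook clipped to the upright grid panel; fixed, slippery. Origin: on the bar's axis in the panel's plane, 0.312 m up. Axes: x level, away from the robot into the panel; y along the panel; z up. A round bar 8 mm thick runs out along -x for 36 mm to the bend (a 26 x 44 mm saddle plate covers the first 9 mm), then rises 35 degrees above level, out towards -x, for 40 mm to the tip.
- hook_bend (a point): On the bar's axis at the bend of the hook, 36 mm out from its origin; axes as the hook's.
- hook_tip (a point): Centre of the round end of the hook's upturned part, 40 mm from the bend: 33 mm further out and 23 mm higher; axes as the hook's.
- rack: Counter-top panel of welded 5 mm wire (75 mm mesh), 450 wide, 485 high, fixed, upright. Origin: on the counter under its middle; the -x side, with the hook, faces the robot. Above the hook a wire shelf 344 wide with two bits of stock sticks out 134 mm towards the robot, underside 462 mm up, end brackets down to 417. Two feet, 30 wide, 6 high, at the ends, reach 80 mm in front.
- spanner_grip (a point): Steel adjustable spanner, 250 mm long, about 0.34 kg, lying flat. This point: the place to grip, within 10 mm of its centre of mass, mid-thickness, 6.5 mm above the counter. The handle is 24 mm wide and 10 mm thick, from 35 mm behind this point (where the head, 55 mm wide and 13 mm thick, begins) to the eye. Axes: x along the handle towards the hanging eye, z through the flat.
- spanner_eye (a point): Centre of the round hanging eye at the end of the spanner's handle, 130 mm along x from the grip point: hole 18 mm across, outside 34 mm, 13 mm thick; the hole runs along z. On the 8 mm bar the hole's axis may lean at most about 30 degrees from the bar. Axes as the grip point's.
- red_tag_centre (a point): Stiff plywood price tag, 110 x 50 x 8 mm, 35 g, lying flat; one end painted red, the other end bare with the hole. This point is its centre, 4 mm above the counter. Axes: x along its length towards the hole, y across the 50 mm width, z through the flat.
- red_tag_hole (a point): Centre of the red tag's hole, 18 mm across, through its 8 mm thickness, 40 mm along x from the tag's centre; axes as the tag's.
- yellow_tag_centre (a point): Centre of the yellow tag, the same size as the red one but painted yellow; it belongs to something else and stays on the counter.
- candlestick: Brass candlestick, 155 mm tall, foot 84 mm across, standing loose; origin under its middle.
- jar: Amber glass jar with a black lid, 72 mm across, 100 mm tall, standing loose; origin under its middle.
Not all that is in view belongs to the job. What is shaped like the part that bears red_tag_centre but turquoise or white is not meant.

How it is judged:
On the way, in this order (a step that is already met when the one before it is completed fails the run):
1. the spanner hangs by its eye on the hook, let go (x of spanner_eye in the frame of hook between -0.058 and -0.004 m and y of spanner_eye in the frame of hook between -0.012 and 0.012 m and z of spanner_eye in the frame of hook between -0.016 and 0.014 m and angle between spanner_eye's own x axis and vertical below 0.52 rad and contact force between the fingers and spanner below 0.1 N), for 0.3 s.
2. the red tag hangs by its hole on the same hook, in front of the spanner (x of red_tag_hole in the frame of hook between -0.058 and -0.004 m and y of red_tag_hole in the frame of hook between -0.012 and 0.012 m and z of red_tag_hole in the frame of hook between -0.016 and 0.014 m and angle between each of red_tag_hole, spanner_eye's own x axis and vertical below 0.52 rad and x of spanner_eye in the frame of hook between -0.058 and -0.004 m and y of spanner_eye in the frame of hook between -0.012 and 0.012 m and z of spanner_eye in the frame of hook between -0.016 and 0.014 m and contact force between the fingers and red_tag below 0.1 N), for 0.3 s.
At the end, for the whole second after the job is handed in: Spanner and red tag are threaded on the hook and hang down within 30 degrees of vertical, still and let go, the tag outside the spanner; hole centres within 12 mm sideways of the bar, from 16 mm below to 14 mm above its level part, at most 22 mm out past the bend (x of spanner_eye in the frame of hook between -0.058 and -0.004 m and y of spanner_eye in the frame of hook between -0.012 and 0.012 m and z of spanner_eye in the frame of hook between -0.016 and 0.014 m and angle between each of spanner_eye, red_tag_hole's own x axis and vertical below 0.52 rad and x of red_tag_hole in the frame of hook between -0.058 and -0.004 m and y of red_tag_hole in the frame of hook between -0.012 and 0.012 m and z of red_tag_hole in the frame of hook between -0.016 and 0.014 m and linear speed of each of spanner, red_tag below 0.05 m/s and angular speed of spanner below 0.5 rad/s and angular speed of red_tag below 0.8 rad/s); the robot touches nothing.
It fails at once if the yellow tag was disturbed (more than 25 mm) (distance of yellow_tag_centre from where it was at the start of the episode above 0.025 m).
It fails at once if the candlestick was shifted or tipped (distance of candlestick from where it was at the start of the episode above 0.025 m or angle between candlestick's own z axis and vertical above 0.35 rad).
It fails at once if the jar was shifted or tipped (distance of jar from where it was at the start of the episode above 0.025 m or angle between jar's own z axis and vertical above 0.35 rad).
It also fails if it takes over 56 s, if anything falls off the work surface, if the arm or the gripper's body presses on something with over 40 N, if the wrist force passes 120 N, or if a joint passes its speed limit or range.

## Robot

A 6-joint arm with a two-finger parallel gripper is mounted at the origin on the work surface. World frame = base frame: x ahead of the robot, y to its left, z up, the work surface at z = 0. Lengths are in m, angles in rad, forces in N, time in s.
With the tool pointing down it reaches from about 0.275 to 0.75 m from the base axis. Payload 10.2 kg.
Tool frame: the origin (TCP) lies on the centre line of the jaws, within the pads' length; the fingertips stand env.nose_length ahead of it and the grasp point (between the pads) lies 2 mm behind it (env.nose_length is the distance from the TCP to the fingertips, in m); z points along the fingers, y is the line along which they close (so a half turn about z gives the same grasp; the last joint's range is limited). The gripper opens to 88 mm and grips with 3 to 60 N. Pads are 18 mm wide; open, the fingers measure 123 mm over their backs; the gripper's body (75 mm by 187 mm) begins 45 mm behind the grasp point.
Start: joints at [1.083, 0.313, 1.498, -0, 1.331, -0.223], TCP at [0.137, 0.507, 0.256] pointing down, gripper open.
Joint ranges: [-2.94, 2.94], [-0.97, 2.17], [0.19, 2.56], [-1.23, 4.37], [0.02, 3.11], [-2.88, 2.88]. Speed limits (rad/s): [2.39, 2.39, 3.01, 3.14, 3.14, 3.14].

## Interface

Orientations are given as a unit quaternion [w, x, y, z].
In Python, from plant import env, telemetry, capture gives the robot as it stands. The module is installed in compiled form; this text tells all that it offers. Calls block until the motion is done:
- env.move_to(position, orientation): joint-space move of the TCP to a pose.
- env.movel(position, orientation=None, feed=0.15, contact_N=None): straight line of the TCP; orientation=None keeps the orientation; feed is the mean speed in m/s. With contact_N (N) it stops when the force on the tool has changed by that much, and returns True; else False.
- env.move_j(angles): joint-space move.
- env.command_gripper(opening, f_grip=None): finger opening in m; f_grip is the grip in N (None keeps the last); returns when the fingers have stopped.
- env.dwell(seconds).
- env.ik(position, orientation): joint angles nearest the present ones, or None.
- telemetry.sense(): the state.
- capture(name): name is "scene" or "top" or "wrist"; returns a dict with "pixels" (420x560x3 uint8, blue, green, red), "fx", "fy", "cx", "cy" (pixels), "origin" and "attitude" of the camera in the world. Camera axes: x right, y up, looking along -z (the intrinsics and any distortion apply to the point x, -y, -z); pixel columns grow to the right and rows downward; lengths in m; the calibration is good to about 2 mm. A picture is of the moment at which its call begins. There is no depth.
A pose or a line that the arm cannot do raises env.IKError and nothing moves.
- env.hand_in(): hands the job in; it is judged then, once.
The state is a dict: "time_s": time; "joints": joint angles; "qvel": joint speeds; "joint_efforts": joint torques, N m; "tcp_pos": TCP position; "orientation": TCP orientation; "contact_force": force on the tool from outside, world axes, zero at the start; "wrist_torque": the same for the moment, N m; "finger_gap": finger opening in m; "grip_force": force on a finger pad.
Only numpy, scipy, OpenCV 4.12 (cv2) and the standard library are available. Lean on these libraries where they do the work, as an engineer would, in place of code of your own. Each camera call takes 0.05 s, during which the arm holds its last target. There are 200 camera calls.

## Working session

There is one attempt and no reset: what is moved stays moved. The work goes in short steps, each a Python script; the robot and the scene stay as the last script left them, time stands still between calls to the robot, and variables do not carry over. Pictures are saved under pics/ and viewed, at most 10 in all, crops included, and the job is handed in when it is done.

```bash
mkdir -p pics
python3 - <<'E'
from plant import env, telemetry, capture
import cv2, numpy as np
for n in("scene","top"):
    c=capture(n); cv2.imwrite(f"pics/{n}0.png",c["pixels"])
    print(n,{k:(np.round(v,4).tolist() if k!="pixels" else 0) for k,v in c.items()})
s=telemetry.sense(); print(s, env.nose_length)
E
```

```text
scene {'pixels': 0, 'fx': 474.2239, 'fy': 474.2239, 'cx': 279.4381, 'cy': 202.4192, 'origin': [1.3627, 0.2175, 1.023], 'attitude': [0.5736, 0.2452, 0.3216, 0.7123]}
top {'pixels': 0, 'fx': 535.6944, 'fy': 535.6944, 'cx': 289.6042, 'cy': 212.2121, 'origin': [0.246, -0.0025, 1.7638], 'attitude': [0.7051, 0.0634, -0.053, -0.7042]}
{'time_s': 0.1, 'joints': array([ 1.08256673e+00,  3.13333163e-01,  1.49832163e+00, -3.87745716e-05,
        1.33101400e+00, -2.23418350e-01]), 'qvel': array([-4.51334416e-05, -1.33257904e-03, -3.22652732e-03,  1.25945145e-03,
        1.14451410e-03, -4.43698260e-04]), 'joint_efforts': array([ 3.92517104e-03, -4.02811897e+01, -2.52644008e+01,  6.95950328e-02,
        3.42713983e-02, -7.71357259e-05]), 'tcp_pos': array([0.13734189, 0.50651357, 0.25526431]), 'orientation': array([-1.69793100e-04,  1.32014496e-01,  9.91247640e-01, -5.10925186e-04]), 'contact_force': array([ 0.50751289, -0.27210289, -0.71073855]), 'wrist_torque': array([-0.00268704,  0.01287303,  0.01469024]), 'grip_force': 0.0, 'finger_gap': 0.08809198611051967} 0.017
```

View pics/scene0.png

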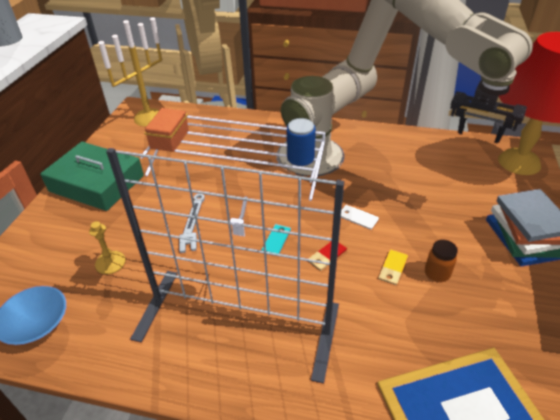

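View pics/top0.png

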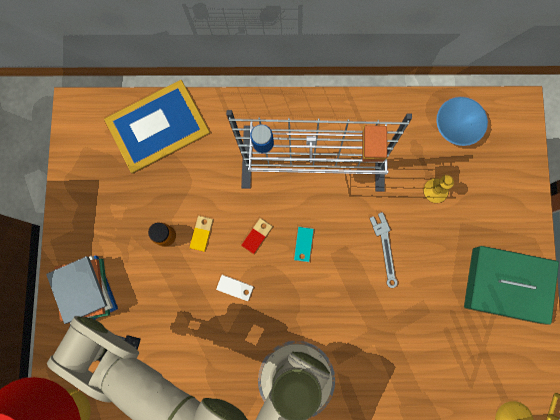

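The top view shows the spanner with its head at (380,222) and its eye at (392,283), in reach. Three objects are the size of the red tag:
- red at (257,236), with a bare end and hole at (264,226)
- turquoise at (304,244)
- white at (235,288)

The yellow tag is at (201,233). The one at (257,236) is meant, because it alone is red with a bare holed end. I'll confirm it in an enlarged crop and locate things roughly.

```bash
cat > h.py <<'E'
from plant import env, telemetry, capture
import cv2, numpy as np
from scipy.spatial.transform import Rotation as Ro
def rot(c): a=c["attitude"]; return Ro.from_quat(np.r_[a[1:],a[0]])
def ray(c,p):
    d=rot(c).apply([(p[0]-c["cx"])/c["fx"],-(p[1]-c["cy"])/c["fy"],-1.]); return np.array(c["origin"]),d
def plane(c,p,z):
    o,d=ray(c,p); return o+d*(z-o[2])/d[2]
def proj(c,P):
    v=rot(c).inv().apply(np.array(P)-c["origin"]); return np.array([c["cx"]-c["fx"]*v[0]/v[2],c["cy"]+c["fy"]*v[1]/v[2]])
def tri(l):
    A=np.zeros((3,3));b=np.zeros(3)
    for c,p in l:
        o,d=ray(c,p); d=d/np.linalg.norm(d); M=np.eye(3)-np.outer(d,d); A+=M;b+=M@o
    return np.linalg.solve(A,b)
def q(z,y):
    z=np.array(z,float);z/=np.linalg.norm(z);y=np.array(y,float);y-=z*(y@z);y/=np.linalg.norm(y)
    a=Ro.from_matrix(np.c_[np.cross(y,z),y,z]).as_quat(); return np.r_[a[3],a[:3]]
E
python3 - <<'E'
from h import *
T=capture("top");S=capture("scene")
r=lambda a:np.round(a,3).tolist()
for n,p,z in [("eye",(392,283),.0065),("head",(380,220),.0065),("tagmid",(257,236),.008),("taghole",(264,225),.008),("yellow",(201,233),.008),("jar",(161,233),.1),
 ("footL",(246,187),.006),("footR",(380,190),.006),("candle",(437,190),.03)]: print(n,r(plane(T,p,z)))
print("footS",r(plane(S,(140,338),.006)),r(plane(S,(320,378),.006)),r(plane(S,(171,278),.006)),r(plane(S,(332,308),.006)))
print("hook from scene at x=.6..", tri([(S,(238,227)),(T,(311,141))]))
a=cv2.resize(T["pixels"][205:305,180:320],None,fx=5.7,fy=5.7,interpolation=3)[:300*2]
b=cv2.resize(S["pixels"][190:250,190:290],None,fx=8,fy=8,interpolation=3)
cv2.imwrite("pics/tagcrop.png",a);cv2.imwrite("pics/hook.png",b)
E
```

```text
eye [0.305, -0.309, 0.006]
head [0.512, -0.276, 0.006]
tagmid [0.458, 0.131, 0.008]
taghole [0.495, 0.108, 0.008]
yellow [0.468, 0.317, 0.008]
jar [0.457, 0.426, 0.1]
footL [0.624, 0.17, 0.006]
footR [0.614, -0.278, 0.006]
candle [0.609, -0.462, 0.03]
footS [0.825, -0.274, 0.006] [0.834, 0.171, 0.006] [0.635, -0.272, 0.006] [0.641, 0.171, 0.006]
hook from scene at x=.6.. [ 0.69171956 -0.04023865  0.30679292]
```

View pics/tagcrop.png

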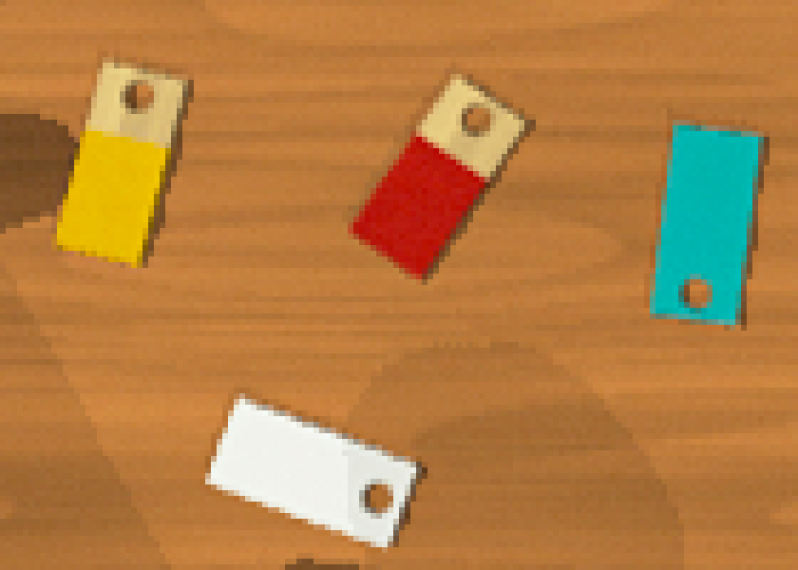

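View pics/hook.png

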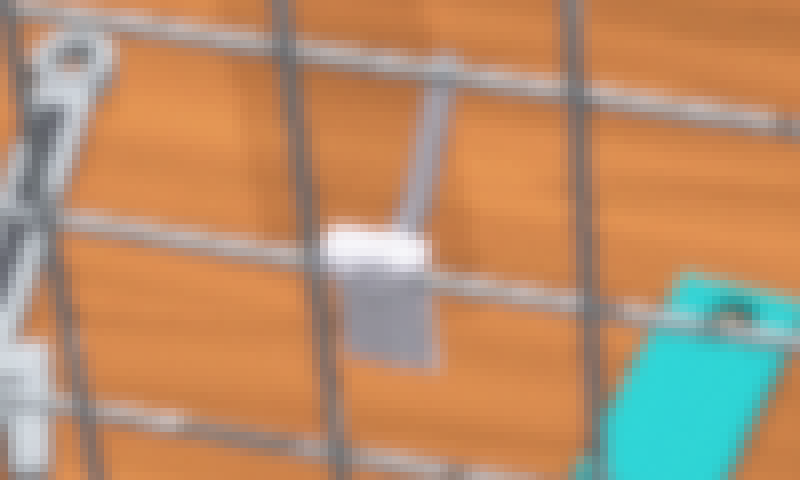

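The red tag is confirmed: red lower half with a bare holed end. The turquoise and white pieces are the decoys. The hook's saddle plate (crop ~385,260) puts the hook near (0.70,-0.04,0.31). Next I check joint options, then take wrist views of the hook and the spanner.

Run:
```python
from h import *
W=capture("wrist"); s=telemetry.sense()
R=Ro.from_quat(np.r_[s["orientation"][1:],s["orientation"][0]])
print("cam in tool",R.inv().apply(W["origin"]-s["tcp_pos"]),"view dir in tool",R.inv().apply(rot(W).apply([0,0,-1])),"up",R.inv().apply(rot(W).apply([0,1,0])),W["fx"])
u=np.array([-.988,-.157,0]); v=np.cross([0,0,1],u); t=np.radians(20)
for sg in(1,-1):
    # spanner x = -sg*toolx ; tool y
    P=[("grasp",[.433,-.289,.02],q([0,0,-1],-sg*np.array([0.157*-1,.988,0]))),
       ("hang20",[.60,-.04,.20],q([np.cos(t),0,-np.sin(t)],[0,sg,0])),("hang0",[.66,-.04,.18],q([1,0,0],[0,sg,0])),
       ("tag",[.45,.13,.02],q([0,0,-1],sg*np.array([.51,.86,0]))),("tag20",[.62,-.04,.26],q([np.cos(t),0,-np.sin(t)],[0,sg,0])),
       ("look",[.42,-.04,.30],q([1,0,0],[0,sg,0]))]
    for n,p,o in P:
        j=env.ik(p,o); print(sg,n,None if j is None else np.round(j,2))
```

```text
cam in tool [ 0.07422852 -0.00053719 -0.12803217] view dir in tool [-2.90184101e-01 -3.46006378e-04  9.56970777e-01] up [ 9.56970726e-01 -5.91129962e-04  2.90183872e-01] 312.15565164783055
1 grasp [-0.81  0.62  1.74 -0.    0.79  0.6 ]
1 hang20 [-0.41  0.35  2.12  2.46  0.64  2.  ]
1 hang0 [-0.37  0.65  2.01  2.73  1.12  1.76]
1 tag [ 0.03  0.54  1.9  -0.    0.71 -1.01]
1 tag20 [-0.39  0.25  2.02  2.27  0.49  2.24]
1 look None
-1 grasp [-0.81  0.62  1.74 -0.    0.79 -2.54]
-1 hang20 [-0.41  0.35  2.12  2.46  0.64 -1.14]
-1 hang0 [-0.37  0.65  2.01  2.73  1.12 -1.39]
-1 tag [ 0.03  0.54  1.9  -0.    0.71  2.14]
-1 tag20 [-0.39  0.25  2.02  2.27  0.49 -0.9 ]
-1 look None
```

Run:
```python
from h import *
H=np.array([.64,-.045,.32]); co=np.array([.0742,-.0005,-.128]); vd=np.array([-.29,0,.957])
out=[]
for sg in(1,-1):
 for a in np.radians([0,20,40,60]):
  for x in np.arange(.3,.6,.05):
   for y in(-.12,-.04,.04):
    for z in np.arange(.2,.5,.05):
     o=q([np.cos(a),0,-np.sin(a)],[0,sg,0]); R=Ro.from_quat(np.r_[o[1:],o[0]])
     c=np.array([x,y,z])+R.apply(co); d=H-c; L=np.linalg.norm(d); 
     ang=np.degrees(np.arccos(R.apply(vd)@d/L))
     if ang>22 or L>.35: continue
     j=env.ik([x,y,z],o)
     if j is not None: out.append((sg,int(round(np.degrees(a))),round(x,2),y,round(z,2),round(L,3),int(ang),np.round(j,2).tolist()))
print(len(out)); out.sort(key=lambda t:t[5])
for t in out[::max(1,len(out)//25)]: print(*t)
```

```text
161
-1 60 0.55 -0.04 0.3 0.156 21 [-0.36, 0.1, 1.72, 0.24, 0.84, 1.09]
-1 40 0.55 -0.04 0.35 0.22 6 [-0.42, -0.04, 1.87, 0.62, 0.57, 0.75]
1 20 0.55 -0.04 0.35 0.236 2 [-0.47, -0.06, 2.08, 1.72, 0.45, 2.81]
-1 0 0.55 0.04 0.3 0.24 21 [-0.25, 0.18, 2.28, 2.83, 0.91, -1.38]
1 20 0.55 -0.12 0.35 0.247 17 [-0.68, -0.01, 2.04, 1.6, 0.63, 2.84]
-1 20 0.5 -0.04 0.3 0.253 15 [-0.56, -0.1, 2.28, 1.91, 0.56, -0.6]
1 20 0.55 -0.04 0.45 0.258 20 [-0.47, -0.16, 1.9, 1.14, 0.49, -2.84]
-1 0 0.55 -0.04 0.4 0.267 18 [-0.49, -0.04, 2.16, 2.34, 0.72, -0.91]
-1 40 0.55 -0.12 0.4 0.271 15 [-0.61, -0.03, 1.74, 0.67, 0.79, 0.63]
1 60 0.55 -0.12 0.4 0.277 17 [-0.53, 0.09, 1.48, 0.28, 1.13, -2.17]
-1 0 0.5 -0.12 0.3 0.283 16 [-0.83, 0.13, 2.35, 2.2, 1.14, -1.05]
-1 0 0.5 -0.04 0.35 0.288 4 [-0.59, -0.07, 2.35, 2.34, 0.89, -1.0]
-1 60 0.55 -0.04 0.45 0.292 4 [-0.36, 0.05, 1.4, 0.19, 1.21, 1.19]
-1 0 0.5 -0.12 0.35 0.297 15 [-0.83, -0.01, 2.29, 2.12, 1.03, -0.87]
-1 40 0.5 -0.12 0.4 0.3 16 [-0.7, -0.15, 1.84, 0.72, 0.85, 0.55]
-1 40 0.5 0.04 0.4 0.303 18 [-0.24, -0.2, 1.88, 0.32, 0.63, 1.15]
1 40 0.5 -0.04 0.4 0.305 3 [-0.49, -0.2, 1.88, 0.57, 0.73, -2.34]
-1 60 0.5 -0.04 0.45 0.311 13 [-0.41, -0.07, 1.52, 0.21, 1.22, 1.14]
-1 40 0.55 0.04 0.45 0.315 16 [-0.21, -0.09, 1.67, 0.24, 0.72, 1.25]
-1 0 0.5 -0.12 0.4 0.318 18 [-0.83, -0.12, 2.22, 2.01, 0.95, -0.68]
-1 0 0.45 -0.04 0.3 0.323 7 [-0.73, -0.05, 2.54, 2.3, 1.1, -1.1]
1 0 0.45 -0.12 0.35 0.33 15 [-0.99, -0.13, 2.4, 1.98, 1.14, 2.35]
1 0 0.45 0.04 0.35 0.332 17 [-0.37, -0.22, 2.47, 2.59, 0.76, 1.99]
-1 40 0.45 0.04 0.4 0.336 20 [-0.29, -0.33, 1.98, 0.36, 0.68, 1.1]
1 20 0.45 -0.04 0.3 0.339 10 [-0.68, -0.25, 2.39, 1.75, 0.65, 2.65]
-1 20 0.45 -0.04 0.4 0.344 2 [-0.68, -0.41, 2.2, 1.29, 0.67, 0.08]
-1 20 0.4 -0.04 0.3 0.348 21 [-0.88, -0.44, 2.49, 1.54, 0.81, -0.34]
```

Run:
```python
from h import *
import pickle
a=np.radians(40);o=q([np.cos(a),0,-np.sin(a)],[0,-1,0]); C=[]
for y in(.04,-.12):
    env.move_to([.5,y,.40],o); C.append(capture("wrist"))
env.move_to([.40,-.285,.20],q([0,0,-1],[0.157,-.988,0])); C.append(capture("wrist"))
pickle.dump([dict(c) for c in C],open("c.pkl","wb"))
H=[.66,-.045,.32]; M=np.zeros((600,800,3),np.uint8)
for i in(0,1):
    p=proj(C[i],H).astype(int); x0,y0=np.clip(p[0]-100,0,360),np.clip(p[1]-75,0,270)
    M[:300,400*i:400*i+400]=cv2.resize(C[i]["pixels"][y0:y0+150,x0:x0+200],None,fx=2,fy=2); print(x0,y0)
M[300:,:400]=cv2.resize(C[2]["pixels"],(400,300)); cv2.imwrite("pics/m1.png",M)
print(telemetry.sense()["time_s"])
```

```text
271 74
104 74
4.3333
```

View pics/m1.png

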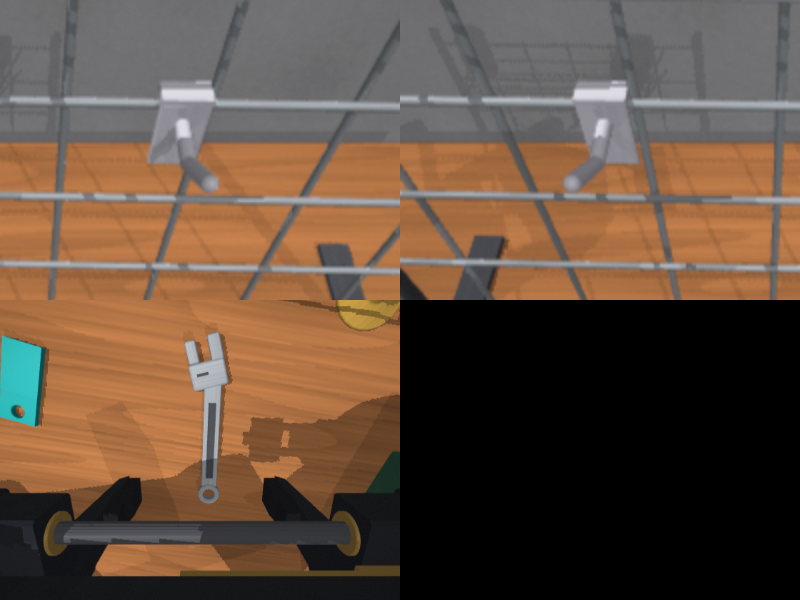

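The top panes show the hook tip at (211,184) in view A and (171,184) in view B, with the bend at (189,160) and (200,160). The lower pane shows the spanner with its eye at about (208,194) and head at (208,78). Now I triangulate and check these.

Run:
```python
from h import *
import pickle
C=pickle.load(open("c.pkl","rb"));A,B,S=C
m=lambda x0,x,y:(x0+x/2,74+y/2)
for n,a,b in[("tip",(211,184),(171,184)),("bend",(189,160),(200,160)),("root",(182,124),(202,124)),("plateTL",(162,91),(175,91)),("plateTR",(213,91),(227,91))]:
    P=tri([(A,m(271,*a)),(B,m(104,*b))]); print(n,np.round(P,4),np.round(proj(A,P)-m(271,*a),1))
# spanner mask
im=S["pixels"]; hsv=cv2.cvtColor(im,cv2.COLOR_BGR2HSV)
M=((hsv[...,1]<70)&(hsv[...,2]>70)).astype(np.uint8); M[290:]=0;M[:,:240]=0;M[:,340:]=0; M[:40]=0
n,l,st,ce=cv2.connectedComponentsWithStats(M); k=1+np.argmax(st[1:,4]); K=(l==k).astype(np.uint8); print(st[k])
pts=[]
for r in range(135,245,5):
    xs=np.flatnonzero(K[r]); 
    if len(xs): pts.append(plane(S,((xs.min()+xs.max())/2,r),.010)); w=np.linalg.norm(plane(S,(xs.min(),r),.01)-plane(S,(xs.max()+1,r),.01)); print(r,xs.min(),xs.max(),round(w,4),end='; ')
vx,vy,x0,y0=cv2.fitLine(np.array(pts,np.float32)[:,:2],cv2.DIST_HUBER,0,.001,.001).ravel(); print("\naxis",vx,vy,x0,y0)
r0=st[k][1]+st[k][3]-26; sub=K[r0:r0+27]; ct,h=cv2.findContours(K,cv2.RETR_CCOMP,2)
for i,c in enumerate(ct):
    if h[0][i][3]>=0 and cv2.contourArea(c)>15:
        (x,y),r=cv2.minEnclosingCircle(c); print("hole",x,y,r,plane(S,(x,y),.010))
print("bottom",plane(S,(291,st[k][1]+st[k][3]),.01),"top",plane(S,(300,st[k][1]),.01))
```

```text
tip [ 0.6261 -0.0405  0.3355] [-0.   0.2]
bend [ 0.6639 -0.0423  0.3099] [-0.   0.1]
root [ 0.6854 -0.0411  0.3133] [-0.   0.1]
plateTL [ 0.694  -0.0293  0.3272] [-0.   0.1]
plateTR [ 0.6948 -0.055   0.3266] [-0.   0.2]
[ 258   45   62  240 6553]
135 286 309 0.0239; 140 286 309 0.024; 145 285 308 0.0241; 150 285 308 0.0243; 155 285 308 0.0244; 160 285 307 0.0235; 165 285 307 0.0236; 170 285 307 0.0237; 175 284 307 0.0248; 180 284 306 0.0239; 185 284 306 0.024; 190 284 306 0.0241; 195 284 305 0.0232; 200 284 305 0.0233; 205 283 305 0.0245; 210 283 305 0.0246; 215 283 304 0.0236; 220 283 304 0.0237; 225 283 304 0.0239; 230 283 304 0.024; 235 282 303 0.0241; 240 282 303 0.0242; 
axis 0.9921792 0.12482156 0.41498747 -0.2968847
hole 291.5 269.5 7.648629188537598 [ 0.31036411 -0.31046138  0.01      ]
hole 293.0 235.5 14.396280288696289 [ 0.3513386  -0.30519853  0.01      ]
bottom [ 0.29076251 -0.31319233  0.01      ] top [ 0.53803976 -0.27991258  0.01      ]
```

```bash
cat >> h.py <<'E'
HO=np.array([.698,-.0418,.312]); YW=-.018
HR=Ro.from_euler("z",YW)
def hp(x,z,y=0): return HO+HR.apply([x,y,z])
def pose(eye_w,a,sg,et):
    """TCP pose that puts tool-frame point et at eye_w, tool pitched a deg below level"""
    a=np.radians(a); o=q(HR.apply([np.cos(a),0,-np.sin(a)]),HR.apply([0,sg,0]))
    return eye_w-Ro.from_quat(np.r_[o[1:],o[0]]).apply(et),o
E
python3 - <<'E'
from h import *
import pickle
o=q([0,0,-1],[0.1248,-.9922,0]); g=np.array([.438,-.2943,0])
env.move_to(g+[0,0,.08],o); env.movel(g+[0,0,.0185],o,feed=.1)
env.command_gripper(0.0,60); s=telemetry.sense(); print("gap",s["finger_gap"],s["grip_force"],s["tcp_pos"],s["time_s"])
env.movel(g+[0,0,.30],o,feed=.25)
s=telemetry.sense(); print("gap",s["finger_gap"],s["contact_force"],s["wrist_torque"])
et=[-.13,0,.012]
p,oo=pose(hp(-.13,.06),32,1,et); print(p,np.round(env.ik(p,oo),2))
env.move_to(p,oo); env.dwell(.3)
C=[capture("scene"),capture("top")]; pickle.dump([dict(c) for c in C],open("c2.pkl","wb"))
s=telemetry.sense(); print(s["tcp_pos"],s["finger_gap"],s["time_s"])
M=np.zeros((600,800,3),np.uint8)
for i,c in enumerate(C):
    pp=proj(c,hp(-.13,.06)); print("pred",pp,"hooktip",proj(c,hp(-.069,.023))); x0,y0=(pp-[50,60]).astype(int); print(x0,y0)
    M[:480,400*i:400*i+400]=cv2.resize(c["pixels"][y0:y0+120,x0:x0+100],None,fx=4,fy=4,interpolation=3)
cv2.imwrite("pics/m2.png",M)
E
```

```text
gap 0.023413255369406992 59.998739361763 [ 0.43791853 -0.29416948  0.01846926] 6.6667
gap 0.023108368718417524 [-0.75877256 -0.83773696 -3.78445153] [-0.02088008  0.11573818  0.01468626]Traceback (most recent call last):
  File "<stdin>", line 9, in <module>
    return _wrapfunc(a, 'round', decimals=decimals, out=out)
    return _wrapit(obj, method, *args, **kwds)
    result = getattr(arr, method)(*args, **kwds)
TypeError: unsupported operand type(s) for *: 'NoneType' and 'float'
```

Run:
```python
from h import *
et=[-.13,0,.012]
for (x,z) in [(-.13,.06),(-.11,.05),(-.095,.041),(-.069,.023),(-.046,.007),(-.036,0),(-.022,-.003)]:
    for a in(0,8,15,20,25,32):
        p,o=pose(hp(x,z),a,1,et); j=env.ik(p,o); print(x,a,np.round(p,3),None if j is None else np.round(j,2))
```

```text
-0.13 0 [ 0.556 -0.039  0.242] [-0.47  0.36  2.3   2.64  1.14  1.8 ]
-0.13 8 [ 0.538 -0.039  0.245] [-0.49  0.23  2.32  2.53  0.92  1.9 ]
-0.13 15 [ 0.523 -0.039  0.25 ] [-0.51  0.12  2.32  2.38  0.72  2.05]
-0.13 20 [ 0.512 -0.038  0.254] [-0.52  0.04  2.31  2.21  0.6   2.22]
-0.13 25 [ 0.502 -0.038  0.259] [-0.52 -0.02  2.29  1.96  0.49  2.48]
-0.13 32 [ 0.489 -0.038  0.268] None
-0.11 0 [ 0.576 -0.04   0.232] [-0.44  0.42  2.24  2.67  1.14  1.78]
-0.11 8 [ 0.558 -0.039  0.235] [-0.46  0.29  2.27  2.58  0.92  1.87]
-0.11 15 [ 0.543 -0.039  0.24 ] [-0.48  0.18  2.28  2.44  0.73  2.  ]
-0.11 20 [ 0.532 -0.039  0.244] [-0.49  0.11  2.27  2.29  0.6   2.16]
-0.11 25 [ 0.522 -0.039  0.249] [-0.49  0.05  2.25  2.06  0.49  2.39]
-0.11 32 [ 0.509 -0.038  0.258] None
-0.095 0 [ 0.591 -0.04   0.223] [-0.43  0.46  2.2   2.69  1.14  1.77]
-0.095 8 [ 0.573 -0.04   0.226] [-0.45  0.34  2.24  2.6   0.93  1.85]
-0.095 15 [ 0.558 -0.039  0.231] [-0.46  0.24  2.24  2.48  0.74  1.97]
-0.095 20 [ 0.547 -0.039  0.235] [-0.46  0.17  2.24  2.35  0.6   2.11]
-0.095 25 [ 0.537 -0.039  0.24 ] [-0.47  0.1   2
[... 1089 characters left out ...]
15 [ 0.617 -0.04   0.19 ] [-0.39  0.44  2.1   2.61  0.76  1.87]
-0.036 20 [ 0.606 -0.04   0.194] [-0.39  0.37  2.11  2.52  0.63  1.96]
-0.036 25 [ 0.596 -0.04   0.199] [-0.4   0.31  2.1   2.37  0.5   2.11]
-0.036 32 [ 0.583 -0.04   0.208] [-0.4   0.24  2.07  1.99  0.35  2.49]
-0.022 0 [ 0.664 -0.041  0.179] [-0.36  0.66  2.    2.76  1.12  1.74]
-0.022 8 [ 0.646 -0.041  0.182] [-0.37  0.55  2.05  2.7   0.93  1.79]
-0.022 15 [ 0.631 -0.041  0.187] [-0.38  0.46  2.07  2.62  0.75  1.87]
-0.022 20 [ 0.62  -0.04   0.191] [-0.38  0.4   2.07  2.53  0.62  1.96]
-0.022 25 [ 0.61  -0.04   0.196] [-0.38  0.34  2.06  2.39  0.49  2.1 ]
-0.022 32 [ 0.597 -0.04   0.205] [-0.38  0.27  2.04  2.01  0.34  2.48]
```

Using a = 25° for the approach.

Run:
```python
from h import *
import pickle
et=[-.13,0,.012]
p,oo=pose(hp(-.11,.05),25,1,et)
env.move_to(p,oo); env.dwell(.3)
C=[capture("scene"),capture("top")]; pickle.dump([dict(c) for c in C],open("c2.pkl","wb"))
s=telemetry.sense(); print(s["tcp_pos"],s["finger_gap"],s["time_s"])
M=np.zeros((600,800,3),np.uint8)
for i,c in enumerate(C):
    pp=proj(c,hp(-.11,.05)); print("pred",pp,"hooktip",proj(c,hp(-.069,.023))); x0,y0=(pp-[50,60]).astype(int); print(x0,y0)
    M[:480,400*i:400*i+400]=cv2.resize(c["pixels"][y0:y0+120,x0:x0+100],None,fx=4,fy=4,interpolation=3)
cv2.imwrite("pics/m2.png",M)
```

```text
[ 0.52224859 -0.03869636  0.24927699] 0.023194351629187013 10.1333
pred [249.43934973 176.66846977] hooktip [244.86828149 197.86748801]
199 116
pred [311.39821933 172.22298076] hooktip [311.3528343  160.02145124]
261 112
```

View pics/m2.png

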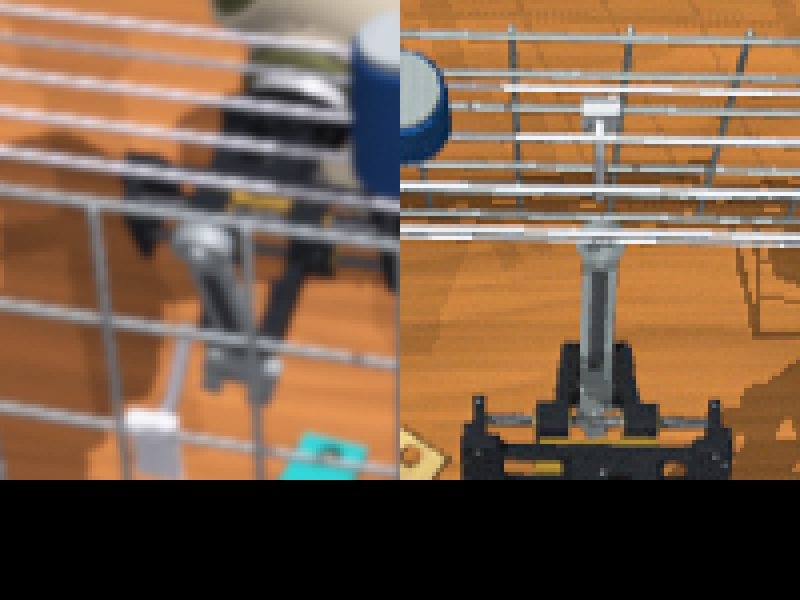

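Scene pane: the eye is at pixel (249.7,176.8) against a predicted (249.4,176.7), and the hook tip is at about (245,198) against (244.9,197.9). The top pane agrees to under a pixel, so I thread it.

Run:
```python
from h import *
et=[-.13,0,.012]
f0=telemetry.sense()["contact_force"]
ok=True
for x,z,a,v in [(-.076,.028,25,.08),(-.046,.006,25,.05),(-.036,-.001,13,.04),(-.022,-.002,3,.04)]:
    p,o=pose(hp(x,z),a,1,et); h=env.movel(p,o,feed=v,contact_N=10); s=telemetry.sense()
    print(x,h,np.round(s["contact_force"]-f0,1),np.round(s["tcp_pos"]-p,4),s["time_s"])
    if h: ok=False;break
if ok:
    p,o=pose(hp(-.022,-.012),3,1,et); h=env.movel(p,o,feed=.02,contact_N=3); s=telemetry.sense(); print("down",h,np.round(s["contact_force"]-f0,1),np.round(s["tcp_pos"]-p,4),s["time_s"])
```

```text
-0.076 False [ 0.7  0.6 -0.3] [-0.0002  0.0001  0.    ] 10.7917
-0.046 False [1.2 0.9 0.5] [-0.0001  0.      0.    ] 11.6833
-0.036 False [1.1 0.8 0.4] [-0.     -0.      0.0003] 12.8167
-0.022 False [1.5 1.4 1.2] [-0.0001 -0.      0.0002] 13.8833
down True [1.6 0.6 7.8] [ 0.0002 -0.0001  0.0056] 14.2333
```

Contact came with the eye 6 mm below the bar axis (5 mm expected), so it is threaded. Release and check.

Run:
```python
from h import *
env.command_gripper(.06); env.dwell(.3); s=telemetry.sense()
p,o=s["tcp_pos"],s["orientation"]
env.movel(p-HR.apply([.12,0,0])); env.dwell(.4)
W=capture("wrist");S=capture("scene")
x0,y0=(proj(S,hp(-.022,-.1))-[50,50]).astype(int)
M=np.zeros((420,800,3),np.uint8);M[:300,:400]=cv2.resize(W["pixels"],(400,300));M[:400,400:]=cv2.resize(S["pixels"][y0:y0+100,x0:x0+100],None,fx=4,fy=4,interpolation=3)
cv2.imwrite("pics/m3.png",M); print(x0,y0,proj(S,hp(-.022,-.005)),telemetry.sense()["time_s"])
```

```text
192 201 [239.40116692 221.76294645] 16.675
```

View pics/m3.png

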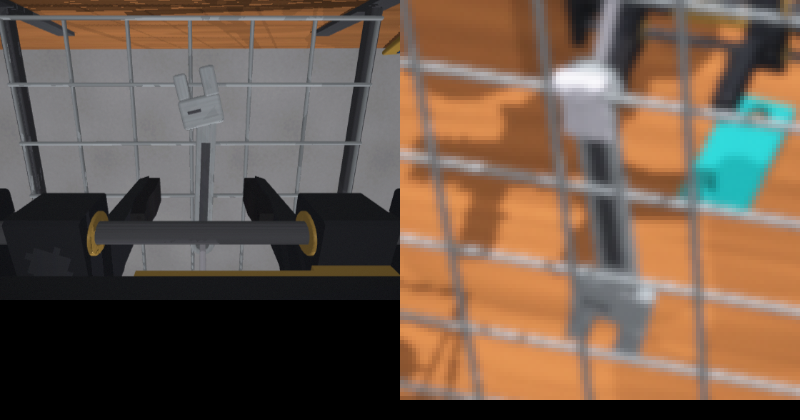

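The spanner hangs straight by its eye on the hook (scene pane: head at (610,310), handle straight up to the plate at (585,90)). Now the tag.

Run:
```python
from h import *
import pickle
p,o=pose(np.array([.50,-.04,.27]),25,1,[0,0,0]); env.move_to(p,o)
T=capture("top")
env.move_to([.435,.145,.20],q([0,0,-1],-np.array([.51,.86,0]))); W=capture("wrist")
pickle.dump([dict(T),dict(W)],open("c3.pkl","wb"))
for c in(T,W):
    hsv=cv2.cvtColor(c["pixels"],cv2.COLOR_BGR2HSV)
    red=(((hsv[...,0]<6)|(hsv[...,0]>174))&(hsv[...,1]>170)&(hsv[...,2]>80)).astype(np.uint8)
    if c is T: red[:200]=0;red[300:]=0;red[:,320:]=0
    n,l,st,ce=cv2.connectedComponentsWithStats(red); k=1+np.argmax(st[1:,4])
    ct=np.argwhere(l==k)[:,::-1]
    w=np.array([plane(c,a,.008)[:2] for a in ct],np.float32)
    r=cv2.minAreaRect(w*1000); b=cv2.boxPoints(r)/1000
    print(st[k],"centroid",w.mean(0),"rect mm",r,"\n",np.round(b,4))
cv2.imwrite("pics/w4.png",W["pixels"]); print(telemetry.sense()["time_s"])
```

```text
[242 229  23  24 305] centroid [0.44296655 0.14448965] rect mm ((442.8394775390625, 144.6563720703125), (49.79615020751953, 66.77938842773438), 56.86948776245117) 
 [[0.4013 0.1421]
 [0.4572 0.1056]
 [0.4844 0.1473]
 [0.4285 0.1838]]
[ 256  146   51   68 3168] centroid [0.44455078 0.14139023] rect mm ((443.5888977050781, 141.98313903808594), (50.58008575439453, 69.05949401855469), 56.30995559692383) 
 [[0.4008 0.1401]
 [0.4583 0.1018]
 [0.4863 0.1439]
 [0.4289 0.1822]]
19.2583
```

View pics/w4.png

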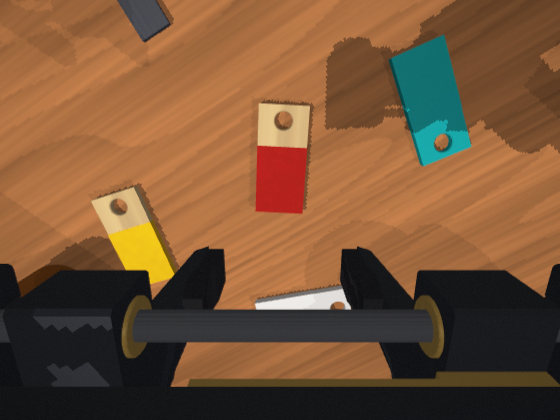

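The wrist view shows the red tag with corners (258,102), (311,104), (303,213) and (256,212), and its hole at (284,120). The yellow tag (133,235) and the turquoise piece (430,100) are well clear.

Run:
```python
from h import *
import pickle
W=pickle.load(open("c3.pkl","rb"))[1]
c=[plane(W,p,.008) for p in[(258.5,102.5),(311,104),(303.5,213),(256,212)]]; h=plane(W,(284,119.5),.007)
far=(c[0]+c[1])/2;near=(c[2]+c[3])/2; cen=(far+near)/2; L=np.linalg.norm(far-near); u=(far-near)/L
print("L",L,"W",np.linalg.norm(c[0]-c[1]),np.linalg.norm(c[2]-c[3]),"cen",cen,"hole-cen",(h-cen)@u,(h-cen)@np.cross([0,0,1],u),u)
u[2]=0; hole=h-0; ctr=hole-.04*u; ctr=(ctr+cen)/2; g=ctr-.010*u; g[2]=0
o=q([0,0,-1],-np.cross([0,0,1],u))
assert Ro.from_quat(np.r_[o[1:],o[0]]).apply([1,0,0])@u>.99
np.save("g.npy",np.r_[g,u])
env.command_gripper(.088,30)
env.move_to(g+[0,0,.08],o); env.movel(g+[0,0,.0185],o,feed=.1)
env.command_gripper(0.0,30); s=telemetry.sense(); print("gap",s["finger_gap"],s["grip_force"],s["tcp_pos"],g)
env.movel(g+[0,0,.30],o,feed=.25); s=telemetry.sense(); print("gap",s["finger_gap"],s["time_s"])
et=[.05,0,.0145]
for x,z,a in [(-.13,.06,25),(-.115,.055,25),(-.09,.038,25),(-.046,.005,25),(-.04,-.001,5),(-.04,-.001,12),(-.04,-.012,5)]:
    p,oo=pose(hp(x,z),a,-1,et); j=env.ik(p,oo); print(x,a,np.round(p,3),None if j is None else np.round(j,2))
```

```text
L 0.11139127672649188 W 0.05099413218533685 0.05102217989431029 cen [0.4602054 0.1296896 0.008    ] hole-cen 0.040483002610500037 1.649157641876555e-05 [ 0.83551634 -0.54946561  0.        ]
gap 0.04974114876789383 29.999897181987762 [0.45210385 0.13506019 0.01858058] [0.45205655 0.13505845 0.        ]
gap 0.04968497770109451 23.1083
-0.13 25 [ 0.534 -0.039  0.333] [-0.47 -0.08  2.1   1.51  0.41 -0.13]
-0.115 25 [ 0.549 -0.039  0.328] [-0.45 -0.04  2.08  1.56  0.39 -0.18]
-0.09 25 [ 0.574 -0.04   0.311] [-0.42  0.05  2.04  1.7   0.37 -0.32]
-0.046 25 [ 0.618 -0.04   0.278] [-0.38  0.2   1.97  1.96  0.35 -0.56]
-0.04 5 [ 0.639 -0.041  0.262] [-0.38  0.38  2.05  2.65  0.83 -1.25]
-0.04 12 [ 0.633 -0.041  0.265] [-0.38  0.31  2.03  2.53  0.64 -1.14]
-0.04 5 [ 0.639 -0.041  0.251] [-0.38  0.41  2.05  2.66  0.85 -1.27]
```

Run:
```python
from h import *
et=[.05,0,.0145]
p,o=pose(hp(-.15,.075),25,-1,et); print(np.round(env.ik(p,o),2)); env.move_to(p,o)
p,o=pose(hp(-.11,.05),25,-1,et); env.movel(p,o,feed=.1); env.dwell(.2)
W=capture("wrist");S=capture("scene"); P=hp(-.11,.05)
print("wrist pred hole",proj(W,P),"tip",proj(W,hp(-.069,.023)),"scene",proj(S,P),proj(S,hp(-.069,.023)),telemetry.sense()["time_s"],telemetry.sense()["finger_gap"])
x0,y0=(proj(S,P)-[50,60]).astype(int); print(x0,y0)
M=np.zeros((480,800,3),np.uint8);M[:300,:400]=cv2.resize(W["pixels"],(400,300));M[:,400:]=cv2.resize(S["pixels"][y0:y0+120,x0:x0+100],None,fx=4,fy=4,interpolation=3)
cv2.imwrite("pics/m5.png",M)
```

```text
[-0.5  -0.16  2.12  1.38  0.44 -0.01]
wrist pred hole [281.0374734  169.27530509] tip [281.36038362 167.55423055] scene [249.43934973 176.66846977] [244.86828149 197.86748801] 25.9417 0.049267748333097626
199 116
```

View pics/m5.png

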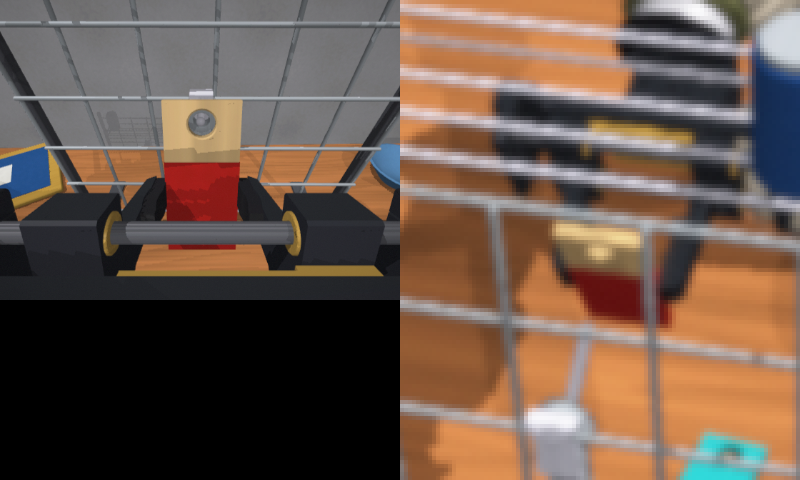

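The wrist view shows the hook tip centred in the tag's hole at (201,121), so it is aligned. Thread it.

Run:
```python
from h import *
et=[.05,0,.0145]
f0=telemetry.sense()["contact_force"]; ok=True
for x,z,a,v in [(-.076,.027,25,.08),(-.050,.007,25,.05),(-.042,-.001,12,.04),(-.040,-.002,4,.04)]:
    p,o=pose(hp(x,z),a,-1,et); h=env.movel(p,o,feed=v,contact_N=8); s=telemetry.sense()
    print(x,h,np.round(s["contact_force"]-f0,1),np.round(s["tcp_pos"]-p,4),s["time_s"])
    if h: ok=False;break
if ok:
    p,o=pose(hp(-.040,-.010),4,-1,et); h=env.movel(p,o,feed=.02,contact_N=2); s=telemetry.sense(); print("down",h,np.round(s["contact_force"]-f0,1),np.round(s["tcp_pos"]-p,4),s["time_s"])
```

```text
-0.076 False [0.5 0.4 0.8] [-0.0002  0.      0.0001] 26.6083
-0.05 False [0.2 0.3 1.4] [-0.0001 -0.      0.0002] 27.4167
-0.042 False [2.1 1.  3.7] [ 0.0001 -0.      0.0008] 28.2667
-0.04 False [3.7 0.5 3. ] [ 0.0003 -0.      0.0004] 28.65
down True [3.  1.6 3.6] [ 0.0005 -0.0001  0.0084] 28.8583
```

Run:
```python
from h import *
env.command_gripper(.075); env.dwell(.4); s=telemetry.sense()
env.movel(s["tcp_pos"]-HR.apply([.10,0,-.0])); env.dwell(1.0)
W=capture("wrist");S=capture("scene");P=hp(-.036,-.06)
x0,y0=(proj(S,P)-[50,60]).astype(int); print(x0,y0,proj(W,hp(-.036,-.005)),telemetry.sense()["time_s"])
M=np.zeros((480,800,3),np.uint8);M[:300,:400]=cv2.resize(W["pixels"],(400,300));M[:,400:]=cv2.resize(S["pixels"][y0:y0+120,x0:x0+100],None,fx=4,fy=4,interpolation=3)
cv2.imwrite("pics/m6.png",M)
```

```text
193 174 [281.63464751 141.45083663] 31.725
```

View pics/m6.png

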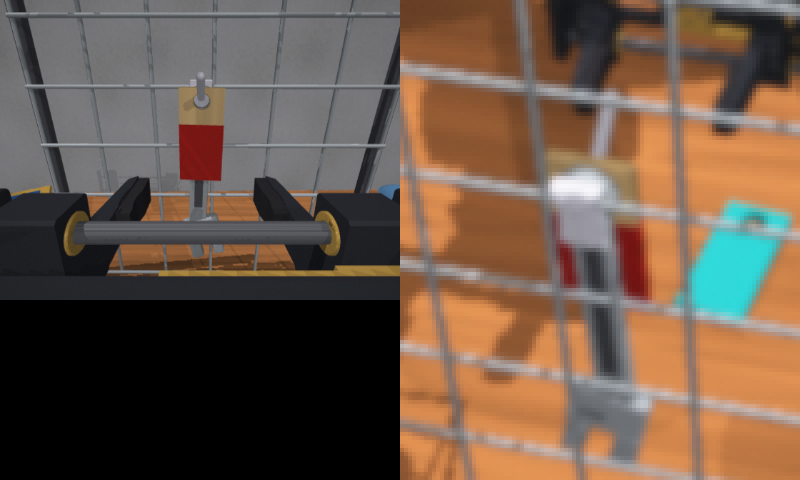

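The tag hangs straight on the hook at (201,100), in front of the spanner, and the hook tip shows clear above it. The gripper is clear too, so I hand in.

```bash
python3 -c "
from h import *
env.dwell(1.5); print(env.hand_in(), telemetry.sense()['time_s'])"
```

```text
the job is handed in; nothing more can be done
the job is handed in; nothing more can be done
```

The spanner and the red tag both hang straight on the hook, tag in front, and the job is handed in at about 33 s of the 56 s allowed; no verdict was returned, and I did not re-measure the yellow tag, candlestick or jar.

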